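# Set the vise stand's stabiliser leg to its mark and shut its cam lever

## Task

The fly-tying vise stand on the desk has a slide-out stabiliser leg that a spring draws back in. Pull the leg out by its T-shaped foot until the white pointer on the foot stands opposite the orange rider on the ruler, keeping the red cam lever open and pausing there for a moment; then, while holding the leg at that mark, squeeze the cam lever fully shut against the leg's grey grip. The lock nut is still slack, so finish while still holding: leg at the mark, lever and grip pinched together between the fingers, the rider and the other things on the desk left where they are.

Things in the scene. Friction and masses are not known exactly. Their poses are not given: they have to be found in the camera images.
- vise_stand: fixed dark steel base, 130 x 170 x 38 tall, with a post and tilted vise jaw up to 250 high above and behind it. Origin on the desk under the base; its x axis points away from the leg, which slides out along -x; z up. A flat ruler (14 wide, 6 high) lies on the desk parallel to the leg, centred at y = -75, from 60 to 330 out
- socket (a point): middle of the mouth of the blue socket (36 wide, 12 to 48 above the desk) on the stand in which the leg slides, 91 from the stand's origin, 28 above the desk
- leg: sliding aluminium leg ending in a black T-shaped foot. Axes as the stand's; slides along -x from 0 (fully in, as found) to 125 mm out. Origin on the leg's centre line, 34 above the desk (middle of the grip), 155 from the stand's origin when in. A spring draws it in with 3 N (in) to 5.5 N (out), friction 0.5 N, always: the shut lever does not lock it, it runs back if let go
- foot (a point): middle of the foot's inner face, at x = -44 in the leg's frame. The foot is a bar 120 wide (y -60 to 60), 12 thick (x -56 to -44), from 4 to 56 above the desk: open fingers straddling grip and lever hook behind this face to pull the leg out
- grip (a point): grey grip bar fixed on the leg, 18 wide (y -9 to 9), 44 high (12 to 56 above the desk), x -44 to 30 in the leg's frame; this point is the leg's origin
- cam: red cam lever on the grip's +y side: paddle 65 long, 8 thick, 40 high (14 to 54 above the desk). Origin on its upright hinge, at x = 25, y = 14 in the leg's frame; it runs along its own -x towards the foot. Found open, splayed 0.30 to 0.36 rad (free end out to y = 41 in the leg's frame). Shut: parallel to the leg, outer face at y = 18, so grip and lever are pinched 27 wide, centred at y = 4.5
- cam_pad (a point): point on the lever's outer face, 55 from the hinge, mid-height (34 above the desk): where to press, which takes about 3 N. The lever stops when parallel to the leg and stays where it is left
- pointer (a point): tip of the white pointer on the -y end of the foot, just above the ruler, 20 above the desk, at x = -50, y = -85 in the leg's frame
- mark (a point): top inner edge of the orange rider (8 along the ruler, 18 wide, 16 high) just outside the ruler, at the middle of its length; axes as the stand's. Leg is at its mark when pointer and this have the same x in the stand's frame; that is 45 to 95 mm of travel from fully in. The rider is a small block clamped fast: do not shift it
- spool: bystander: orange thread spool, 34 dia x 40 tall; origin under its centre
- cement: bystander: small amber jar with black cap, 34 dia x 55 tall; origin under its centre
- stacker: bystander: brass hair stacker, 32 dia x 70 tall; origin under its centre
- bead_tower: bystander: stack of screw-together clear and coloured bead pots, 38 dia x 114 tall; origin under its centre
- mug: bystander: blue mug, 82 dia x 92 tall, handle at its own +y; origin under its centre
- hook_tray: bystander: white divided tray, 100 x 150 x 22; origin under its centre
- dubbing_brush: bystander: small brush lying flat, 160 long; origin under its middle

How it is judged:
By the outcome, as a careful person would: the job done as asked, in the order asked, and still so for the second after the job is handed in, while the arm keeps its last pose, push and grip.
It also fails if it takes over 40 s, if anything falls off the work surface, if the arm or the gripper's body presses on something with over 40 N, if the wrist force passes 120 N, or if a joint passes its speed limit or range.

## Robot

A 7-joint arm with a two-finger parallel gripper is mounted at the origin on the work surface. World frame = base frame: x ahead of the robot, y to its left, z up, the work surface at z = 0. Lengths are in mm, angles in rad, forces in N, time in s.
With the tool pointing down it reaches from about 425 to 875 mm from the base axis. Payload 9.9 kg.
Tool frame: the origin (TCP) lies between the finger pads; the fingertips stand 8 mm ahead of it and the grasp point (between the pads) lies 11 mm behind it; z points along the fingers, y is the line along which they close (so a half turn about z gives the same grasp; the last joint's range is limited). The gripper opens to 85 mm and grips with 20 to 120 N. Pads are 22 mm wide; open, the fingers measure 114 mm over their backs; the gripper's body (76 mm by 85 mm) begins 54 mm behind the grasp point. The pads swing forward as they close: fully open they stand 13 mm farther back than shut.
Start: joints at [-1.356, 0.576, 0.025, 1.437, -0.015, 1.129, -0.057], TCP at [198.695, 645.097, 239.289] pointing down, gripper open.
Joint ranges: [-2.76, 2.76], [-0.34, 2.15], [-1.52, 1.57], [0.19, 2.46], [-1.09, 4.23], [0.17, 1.99], [-2.82, 2.82]. Speed limits (rad/s): [2.22, 2.22, 3.01, 3.01, 3.14, 3.14, 3.14].

## Interface

Orientations are given as a unit quaternion [x, y, z, w].
In Python, from plant import observe, get_image, camera_model, finish_job gives the robot as it stands.
- The arm moves only by the tool play_rows, never from a script. Its argument "series" is a list of rows, each a list of 7 numbers: the finger opening in mm, from 0 to 85.4, then the shift along the tool's x, y, z in mm, then the turn, a rotation vector about the tool's x, y, z in rad. In form: [[hand, tx, ty, tz, ax, ay, az], ...]. A call has 1 to 10 rows; each row is the pose to reach, as a shift and turn from the pose commanded when the call began, along the tool's axes at that moment; what a row does not reach only later rows make up. A row lasts 1/10 s, in which the tool goes at most 50 mm and 8.59 degrees, less where a joint would pass 70% of its speed; a pose out of reach is approached as far as the arm can. A call with a gripper value outside its range is refused whole. The fingers move at their own pace and stop on an object; the grip force is fixed at half the most. Time passes only in rows, so rows that repeat a pose let the fingers close. It gives the time, the measured TCP pose, the force, the opening and the grip force at its end, in the units of the state.
- observe(): the state, without advancing time (a new reading comes with each control period).
- get_image(name): name is "scene" or "top"; returns (picture, depth): 480x640x3 uint8, blue, green, red; 480x640 float32, mm along the optical axis (not along the pixel's ray), 0 where there is no reading.
- camera_model(name): a dict with "K" (3x3 intrinsics, pixels), "k1" (the pictures are not rectified: a ray, as slopes to the right and down, at radius r is drawn at 1 + k1 r^2 times it, then the intrinsics apply), "rvec" (rotation vector, rad) and "tvec" (3), from world to camera coordinates, as OpenCV has them. Camera axes: x right, y down, z forward; pixel columns grow to the right and rows downward; lengths in mm; the calibration is good to about 2 mm. A picture is of the moment at which its call begins. camera_model takes no time and is no camera call.
- finish_job(): hands the job in; it is judged then, once.
The state is a dict: "time": time; "joint_positions": joint angles; "joint_velocities": joint speeds; "tau": joint torques, N m; "tool_pos": TCP position; "ee_rot": TCP orientation; "ft_force": force on the tool from outside, world axes, zero at the start; "torque": the same for the moment, N m; "width": finger opening in mm; "gripper_force": force on a finger pad.
Only numpy, scipy, OpenCV 4.12 (cv2) and the standard library are available. Lean on these libraries where they do the work, as an engineer would, in place of code of your own. Each camera call takes 0.05 s, during which the arm holds its last target. There are 200 camera calls.

## Working session

There is one attempt and no reset: what is moved stays moved. The work goes in short steps, Python scripts to look and compute and a tool call to move; the robot and the scene stay as the last step left them, time stands still between calls to the robot, and variables do not carry over. Pictures are saved under pics/ and viewed, at most 10 in all, crops included, and the job is handed in when it is done.

Besides the shell and the picture viewer there is one more tool, called after "Call:" as name(argument=value, ...) on one line, values as JSON. play_rows: Moves the arm, as the interface text tells. Its arguments: {"type":"object","properties":{"series":{"type":"array"}},"required":["series"]}

```bash
mkdir -p pics
cat > h.py <<'E'
import numpy as np, cv2
from scipy.spatial.transform import Rotation as R
from plant import observe, get_image, camera_model, finish_job
def world(name,u,v,depth=None,z=None):
    m=camera_model(name);K=np.array(m["K"]);k=m["k1"]
    d=np.array([(u-K[0,2])/K[0,0],(v-K[1,2])/K[1,1]]);s=d.copy()
    for _ in range(20): s=d/(1+k*(s@s))
    Rm=R.from_rotvec(np.ravel(m["rvec"])).as_matrix();t=np.ravel(m["tvec"])
    ray=Rm.T@np.array([s[0],s[1],1]);c=-Rm.T@t
    return c+ray*(depth if z is None else (z-c[2])/ray[2])
def proj(name,P):
    m=camera_model(name);K=np.array(m["K"])
    Rm=R.from_rotvec(np.ravel(m["rvec"])).as_matrix()
    p=Rm@np.asarray(P,float)+np.ravel(m["tvec"]);s=p[:2]/p[2];s=s*(1+m["k1"]*(s@s))
    return K[0,0]*s[0]+K[0,2],K[1,1]*s[1]+K[1,2]
E
python3 - <<'E'
from h import *
for n in("top","scene"):
    i,d=get_image(n);cv2.imwrite(f"pics/{n}0.png",i);np.savez(f"{n}0.npz",i=i,d=d)
    m=camera_model(n);print(n,m["K"],m["k1"],-R.from_rotvec(np.ravel(m["rvec"])).as_matrix().T@np.ravel(m["tvec"]))
print(observe())
E
```

```text
top [[553.6085173    0.         321.25622548]
 [  0.         553.6085173  238.93515535]
 [  0.           0.           1.        ]] 0.005151494913772173 [ 197.40601782    1.60353432 1480.70398682]
scene [[485.54017889   0.         315.70212534]
 [  0.         485.54017889 235.97378791]
 [  0.           0.           1.        ]] 0.01018565047317288 [982.21855608 798.5332629  746.13852736]
{'time': 0.1, 'joint_positions': array([-1.35579269,  0.57644564,  0.02483721,  1.43782577, -0.01498166,
        1.12899482, -0.05649396]), 'joint_velocities': array([ 0.00167368, -0.00224457,  0.00153892, -0.00405666,  0.00181213,
       -0.00054793, -0.00074429]), 'tau': array([ 5.92791504e-03, -7.67296028e+01,  2.25778788e+00, -2.86605012e+01,
        1.58831861e-02,  8.62222369e-03, -4.46953237e-06]), 'tool_pos': array([198.58127205, 644.71687053, 238.5296426 ]), 'ee_rot': array([ 1.48819470e-01,  9.88864101e-01, -7.41485450e-04, -6.75805279e-05]), 'ft_force': array([ 0.40324255,  0.55978648, -0.32428705]), 'torque': array([-0.03336205, -0.0142123 ,  0.00161566]), 'gripper_force': 0.0, 'width': 85.45201803130465}
```

View pics/top0.png

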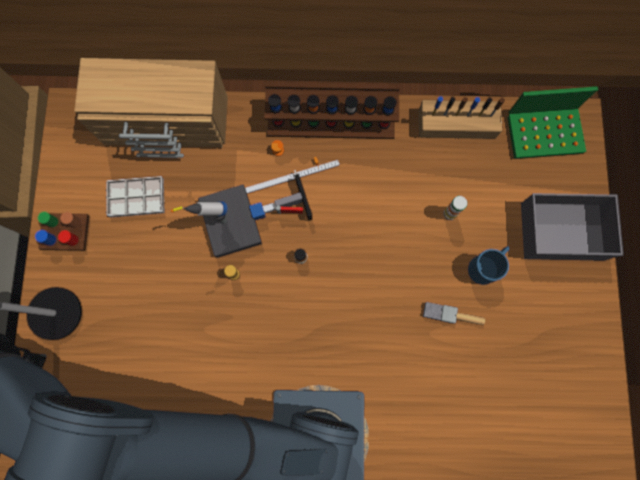

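View pics/scene0.png

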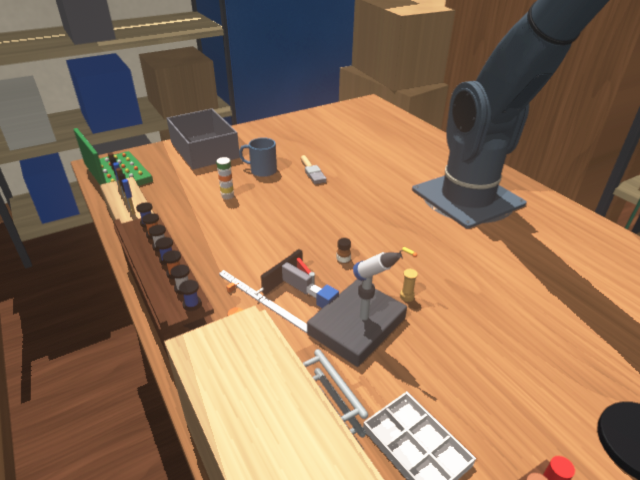

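The top view shows the base at about (231,220), the foot from (297,177) to (310,217), the rider at (316,160), the ruler's end at (338,163) and the jar at (300,256). Next I'll enlarge that area and measure it.

Run:
```python
from h import *
i=np.load("top0.npz")["i"];d=np.load("top0.npz")["d"]
c=i[130:280,190:350];cv2.imwrite("pics/crop.png",cv2.resize(c,None,fx=5,fy=4*1.0 if 0 else 4,interpolation=cv2.INTER_CUBIC)[:600,:800])
for u,v in[(231,225),(303,197),(298,180),(309,215),(316,160),(290,200),(259,211),(300,255),(335,164),(250,188)]:
    print(u,v,d[v,u],world("top",u,v,d[v,u]).round(1))
```

```text
231 225 1479.8129 [539.  241.   40.1]
303 197 1481.0239 [616.1  50.1  55.7]
298 180 1490.2582 [663.2  64.8  56.3]
309 215 1479.3829 [568.9  33.1  47.3]
316 160 1547.0642 [736.6  18.   14. ]
290 200 1478.7869 [607.   84.6  56. ]
259 211 1477.1788 [576.3 166.7  50.9]
300 255 1450.6163 [458.8  54.   53.1]
335 164 1554.9586 [729.3 -35.5   4.4]
250 188 1536.7601 [653.6 199.5   6.4]
```

View pics/crop.png

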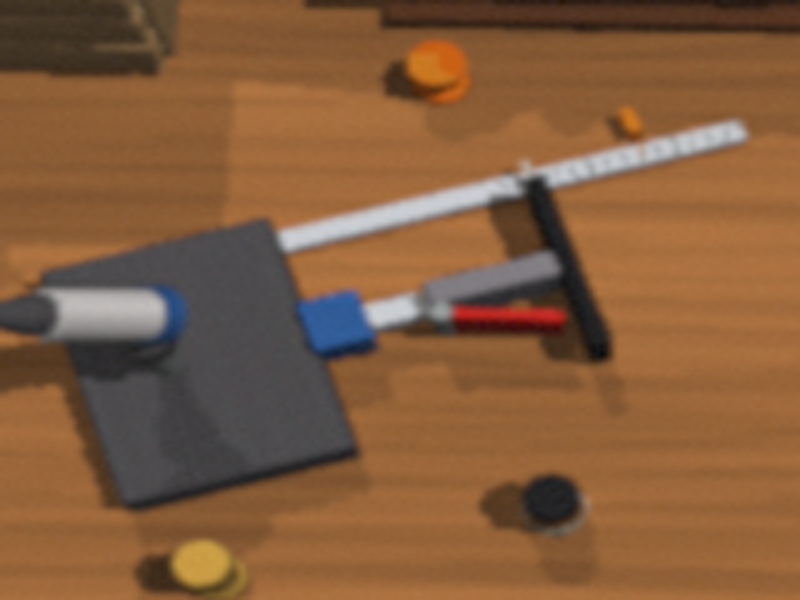

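The crop shows the base-top corners at crop px (268,222), (355,452), (130,503) and (45,272), the ruler end at (743,131), the foot ends at about (533,182) and (602,352), the rider at (628,123), and the pointer tip near (524,163). Now I'll fit the stand pose to these.

Run:
```python
from h import *
from scipy.optimize import least_squares
i=np.load("top0.npz")["i"];d=np.load("top0.npz")["d"]
px=lambda x,y:(190+(x+.5)/5-.5,130+(y+.5)/4-.5)
O=[((268,222),(-65,-85,38)),((355,452),(-65,85,38)),((130,503),(65,85,38)),((45,272),(65,-85,38)),
((743,131),(-330,-75,6)),((283,241),(-65,-75,6)),((536,180),(-205,-60,56)),((602,350),(-205,60,56)),((524,163),(-205,-85,20))]
W=np.array([world("top",*px(*a),z=b[2]) for a,b in O]);B=np.array([b for a,b in O],float)
def f(p):
    r=np.array([[np.cos(p[2]),-np.sin(p[2])],[np.sin(p[2]),np.cos(p[2])]])
    return ((B[:,:2]@r.T+p[:2])-W[:,:2])
s=least_squares(lambda p:f(p).ravel(),[560,230,1.8],loss="soft_l1",f_scale=3)
print(s.x,np.degrees(s.x[2]));print(np.c_[B,f(s.x)@np.eye(2)].round(1))
np.save("stand.npy",s.x)
p=s.x;r=np.array([[np.cos(p[2]),-np.sin(p[2])],[np.sin(p[2]),np.cos(p[2])]])
to=lambda w:(w[:2]-p[:2])@r
# rider blob
hsv=cv2.cvtColor(i,cv2.COLOR_BGR2HSV)
m=cv2.inRange(hsv,(5,140,120),(18,255,255));m[:, :308]=0;m[:,326:]=0;m[:152]=0;m[168:]=0
# depth-based points above the desk
for v,u in np.argwhere(m>0):
    w=world("top",u,v,d[v,u])
    if w[2]>8 or i[v,u,2]>190: print(u,v,i[v,u],w.round(1),to(w).round(1))
```

```text
[554.78397859 244.87286921   1.89835406] 108.76767563476126
[[ -65.   -85.    38.     4.6   -3.4]
 [ -65.    85.    38.     2.3   -4.2]
 [  65.    85.    38.    -2.8    1.4]
 [  65.   -85.    38.     0.6    0.9]
 [-330.   -75.     6.    -1.8    0.9]
 [ -65.   -75.     6.    -1.3   -2.4]
 [-205.   -60.    56.    -0.9    1.6]
 [-205.    60.    56.     3.     1.3]
 [-205.   -85.    20.    -1.6    1. ]]
314 152 [ 54  93 138] [ 197.4    1.6 1480.7] [-115.4  416.6]
315 156 [ 49  99 157] [750.2  21.1   8.8] [-274.8 -113.1]
316 156 [ 50  95 151] [747.8  18.2  15.5] [-276.7 -109.8]
314 157 [ 44 106 173] [745.1  23.8  14.5] [-270.6 -109.1]
315 157 [ 39 111 184] [744.7  21.   15.7] [-273.1 -107.8]
316 157 [ 42 103 170] [745.3  18.2  14.1] [-275.9 -107.5]
314 158 [ 34 103 174] [740.6  23.6  18.7] [-269.2 -104.7]
315 158 [ 34 115 196] [740.3  20.8  19.6] [-271.8 -103.6]
316 158 [ 41 113 188] [741.2  18.1  17.4] [-274.7 -103.5]
315 159 [ 32 115 196] [739.1  20.8  15. ] [-271.4 -102.4]
316 159 [ 36 116 197] [737.9  18.   18.4] [-273.7 -100.4]
317 159 [ 42 106 174] [739.2  15.3  14.9] [-276.7 -100.7]
315 160 [ 32 111 190] [736.3  20.8  14.4] [-270.6  -99.8]
316 160 [ 32 119 201] [736.6  18.   14. ] [-273.3  -99.1]
317 160 [ 40 111 186] [736.1  15.2  15.2] [-275.8  -97.8]
315 161 [ 34 103 174] [732.   20.7  18.2] [-269.3  -95.7]
316 161 [ 33 115 196] [733.5  17.9  14.3] [-272.4  -96.2]
317 161 [ 40 112 187] [732.5  15.1  17.1] [-274.7  -94.4]
318 161 [ 46  99 160] [733.1  12.3  15.7] [-277.5  -94. ]
315 162 [ 26  82 140] [731.4  20.7  11.9] [-269.1  -95.1]
316 162 [ 27  99 171] [731.4  17.9  12.1] [-271.7  -94.2]
317 162 [ 31  98 168] [730.   15.1  16.1] [-273.9  -91.9]
316 163 [ 23  73 132] [729.3  17.9   9.5] [-271.1  -92.2]
```

```bash
cat >> h.py <<'E'
P=np.load("stand.npy");c_,s_=np.cos(P[2]),np.sin(P[2]);RS=np.array([[c_,-s_],[s_,c_]])
S2W=lambda x,y,z:np.r_[RS@[x,y]+P[:2],z]
W2S=lambda w:np.r_[(np.asarray(w)[:2]-P[:2])@RS,w[2]]
RT=R.from_matrix(np.c_[np.r_[RS[:,0],0],np.r_[-RS[:,1],0],[0,0,-1.]])
def rel(w,rot=RT):
    o=observe();r0=R.from_quat(o["ee_rot"])
    print("shift",r0.inv().apply(np.asarray(w)-o["tool_pos"]).round(1),"turn",(r0.inv()*rot).as_rotvec().round(3))
E
python3 - <<'E'
from h import *
print(S2W(-180,4.5,150),S2W(-273,-90,16))
for w in([400,400,350],[480,150,330],S2W(-180,4.5,150)): rel(w)
E
```

```text
[608.43492314  72.99551134 150.        ] [727.83148175  15.34386963  16.        ]
shift [-264.5 -174.8 -111.2] turn [-0.001  0.001  0.944]
shift [-414.6 -390.1  -90.9] turn [-0.001  0.001  0.944]
shift [-560.  -425.6   89.2] turn [-0.001  0.001  0.944]
```

Call:
play_rows(series=[[85, -38, -25, -40, 0, 0, 0.1], [85, -76, -50, -80, 0, 0, 0.2], [85, -114, -75, -111, 0, 0, 0.3], [85, -152, -100, -111, 0, 0, 0.4], [85, -190, -125, -111, 0, 0, 0.5], [85, -228, -150, -111, 0, 0, 0.6], [85, -264, -175, -111, 0, 0, 0.7], [85, -290, -212, -105, 0, 0, 0.8], [85, -316, -250, -100, 0, 0, 0.9], [85, -342, -285, -100, 0, 0, 0.944]])

```text
time: 1.1
tool_pos: [441.6, 269.6, 338.5]
ee_rot: [0.584, 0.812, -0.001, -0.0]
ft_force: [0.8, -0.5, -0.0]
width: 84.9
gripper_force: 0.0
```

```bash
python3 -c "
from h import *
print(observe()['tool_pos']);rel([480,150,330]);rel(S2W(-180,4.5,150));rel(S2W(-180,4.5,250))"
```

```text
[441.56393564 269.59351994 338.51648424]
shift [-125.6   -1.6    8.6] turn [-0.001  0.001 -0.004]
shift [-239.3   96.   188.5] turn [-0.001  0.001 -0.004]
shift [-239.4   95.8   88.5] turn [-0.001  0.001 -0.004]
```

Call:
play_rows(series=[[85, -42, 0, 0, 0, 0, 0], [85, -84, 0, 0, 0, 0, 0], [85, -125, 0, 10, 0, 0, 0], [85, -155, 25, 35, 0, 0, 0], [85, -185, 50, 60, 0, 0, 0], [85, -212, 75, 90, 0, 0, 0], [85, -239, 96, 115, 0, 0, 0], [85, -239, 96, 150, 0, 0, 0], [85, -239, 96, 188, 0, 0, 0], [85, -239, 96, 188, 0, 0, 0]])

```text
time: 2.1
tool_pos: [606.3, 76.5, 146.4]
ee_rot: [0.582, 0.813, -0.003, -0.003]
ft_force: [-0.7, 0.5, 0.7]
width: 85.0
gripper_force: 0.0
```

Run:
```python
from h import *
o=observe();print(W2S(o['tool_pos']),o['width'])
i,d=get_image("scene");np.savez("scene1.npz",i=i,d=d)
j,e=get_image("top");np.savez("top1.npz",i=j,d=e)
a=cv2.resize(i[190:340,210:410],(800,600),interpolation=cv2.INTER_CUBIC);cv2.imwrite("pics/s1.png",a)
# predicted pixels in crop
for n,q in dict(footTopIn_y60=(-199,60,56),footTop_m60=(-199,-60,56),rulerend=(-330,-75,6),base=(-65,-85,38),base2=(-65,85,38),ptr=(-205,-85,20),mark=(-273,-84,16)).items():
    u,v=proj("scene",S2W(*q));print(n,round((u-210)*4),round((v-190)*4))
```

```text
[-175.98132772    5.35541184  146.39215261] 85.0309170008417
footTopIn_y60 369 237
footTop_m60 219 343
rulerend 46 322
base 376 513
base2 582 341
ptr 182 411
mark 99 360
```

View pics/s1.png

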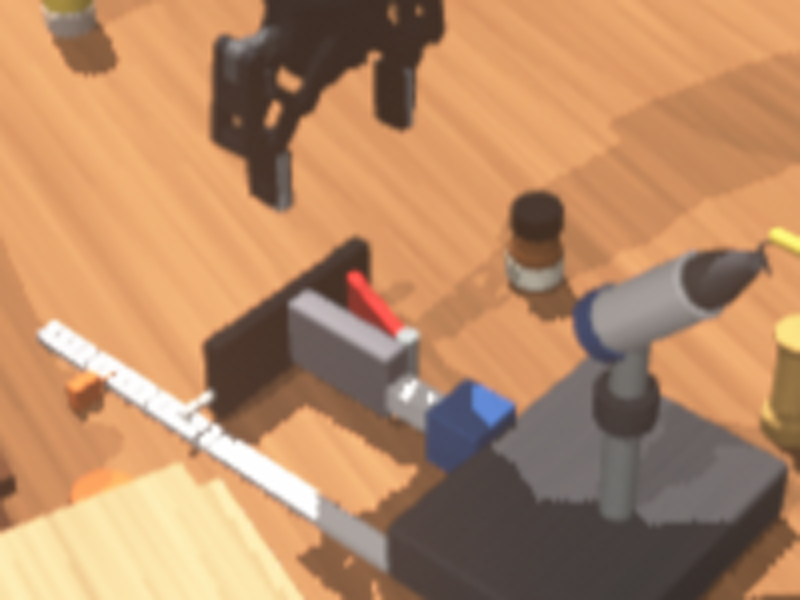

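The scene crop shows the gripper above the leg, the foot's inner top edge from about (368,243) to (215,350), the pointer tip at about (184,414) and the rider at about (85,388). My projections agree within about 1–3 image px. Now I'll measure the rider in both views, projecting a model box and fitting it to the mask's centroid.

Run:
```python
from h import *
from scipy.optimize import least_squares
for f,n,(x0,x1,y0,y1) in(("scene1","scene",(222,240,278,296)),("top0","top",(308,326,152,166))):
    i=np.load(f+".npz")["i"].astype(float)
    c=i[y0:y1,x0:x1];sat=c[...,2]-c[...,0]
    bg=np.median(sat);w=np.clip(sat-bg-25,0,None)
    # keep biggest blob
    k,l,st,_=cv2.connectedComponentsWithStats((w>0).astype(np.uint8));b=1+st[1:,4].argmax();w=w*(l==b)
    v,u=np.mgrid[y0:y1,x0:x1];C=np.array([(u*w).sum(),(v*w).sum()])/w.sum()
    def cen(p):
        pts=np.array([proj(n,S2W(p[0]+a,p[1]+b,z)) for a in(-4,4) for b in(-9,9) for z in(0,16)])
        h=cv2.convexHull((pts*1000).astype(np.float32));m=cv2.moments(h);return np.array([m['m10'],m['m01']])/m['m00']/1000
    s=least_squares(lambda p:cen(p)-C,[-273,-100]);print(n,C.round(2),st[b],s.x.round(1))
print("pointer scene",W2S(world("scene",210+184/4,190+414/4,z=20)).round(1))
print("rulerend scene",W2S(world("scene",210+50/4,190+325/4,z=6)).round(1))
print("foot in y60",W2S(world("scene",210+368/4,190+243/4,z=56)).round(1))
```

```text
scene [229.72 285.25] [ 5  5  7  5 25] [-273. -100.]
top [315.65 159.48] [ 6  5  5  6 21] [-273. -100.]
pointer scene [-202.6  -85.6   20. ]
rulerend scene [-326.1  -75.2    6. ]
foot in y60 [-195.9   55.6   56. ]
```

Run:
```python
from h import *
from scipy.optimize import least_squares
for n,C in(("scene",(229.72,285.25)),("top",(315.65,159.48))):
    def cen(p):
        pts=np.array([proj(n,S2W(p[0]+a,p[1]+b,z)) for a in(-4,4) for b in(-9,9) for z in(0,16)])
        h=cv2.convexHull((pts*1000).astype(np.float32));m=cv2.moments(h);return np.array([m['m10'],m['m01']])/m['m00']/1000
    s=least_squares(lambda p:cen(p)-C,[-273,-100],diff_step=.01);print(n,s.x.round(1))
rel(S2W(-178,4.5,60));rel(S2W(-178,4.5,26));print(W2S(observe()['tool_pos']))
```

```text
scene [-275.7  -97.2]
top [-273.4 -102.9]
shift [-1.2 -1.9 91.5] turn [-0.001 -0.     0.   ]
shift [ -1.2  -1.9 125.5] turn [-0.001 -0.     0.   ]
[-176.80467097    2.43948257  151.52089354]
```

Call:
play_rows(series=[[85, -1, -2, 30, 0, 0, 0], [85, -1, -2, 60, 0, 0, 0], [85, -1, -2, 75, 0, 0, 0], [85, -1, -2, 90, 0, 0, 0], [85, -1, -2, 100, 0, 0, 0], [85, -1, -2, 110, 0, 0, 0], [85, -1, -2, 118, 0, 0, 0], [85, -1, -2, 125, 0, 0, 0], [85, -1, -2, 125, 0, 0, 0]])

```text
time: 3.1
tool_pos: [607.6, 75.1, 25.7]
ee_rot: [0.582, 0.813, -0.0, -0.0]
ft_force: [-0.1, 0.4, -0.6]
width: 85.2
gripper_force: 0.0
```

Run:
```python
from h import *
o=observe();print(W2S(o['tool_pos']),o['width'],o['ft_force'])
i,d=get_image("scene");np.savez("scene2.npz",i=i,d=d)
cv2.imwrite("pics/s2.png",cv2.resize(i[220:320,220:353],(798,600),interpolation=cv2.INTER_CUBIC))
```

```text
[-177.70677473    4.60012818   25.68049211] 85.2295046661151 [-0.12938047  0.420989   -0.55591497]
```

View pics/s2.png

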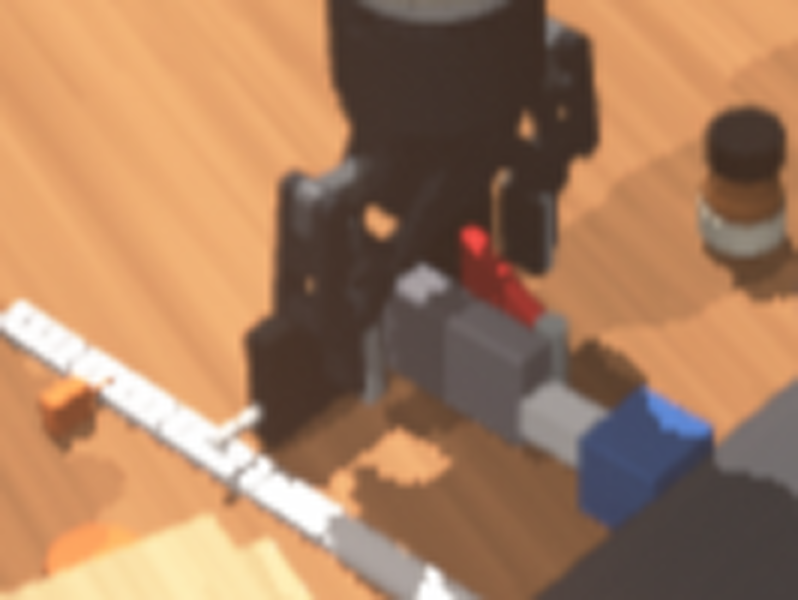

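The picture shows the fingers straddling the grip and the open red lever inside the foot. The pointer tip is at crop (215,445) and the rider at (68,400). I'll pull now, stopping short of the mark.

Call:
play_rows(series=[[85, -4, 0, 0, 0, 0, 0], [85, -8, 0, 0, 0, 0, 0], [85, -12, 0, 0, 0, 0, 0], [85, -18, 0, 0, 0, 0, 0], [85, -25, 0, 0, 0, 0, 0], [85, -32, 0, 0, 0, 0, 0], [85, -39, 0, 0, 0, 0, 0], [85, -46, 0, 0, 0, 0, 0], [85, -51, 0, 0, 0, 0, 0], [85, -53, 0, 0, 0, 0, 0]])

```text
time: 4.15
tool_pos: [625.6, 24.1, 26.4]
ee_rot: [0.582, 0.813, 0.0, 0.0]
ft_force: [-1.5, 4.6, 3.4]
width: 85.2
gripper_force: 2.2
```

Call:
play_rows(series=[[85, -4, 0, 0, 0, 0, 0], [85, -7, 0, 0, 0, 0, 0], [85, -9, 0, 0, 0, 0, 0], [85, -10, 0, 0, 0, 0, 0], [85, -10, 0, 0, 0, 0, 0]])

```text
time: 4.65
tool_pos: [628.4, 15.4, 26.3]
ee_rot: [0.582, 0.813, 0.0, 0.0]
ft_force: [0.2, 4.4, 1.4]
width: 85.0
gripper_force: 1.8
```

Run:
```python
from h import *
o=observe();print(W2S(o['tool_pos']),o['width'],o['ft_force'])
for n in("scene","top"):
    i,d=get_image(n);np.savez(n+"3.npz",i=i,d=d)
    globals()[n]=i
a=cv2.resize(scene[265:315,215:275],(480,400),interpolation=cv2.INTER_CUBIC)
b=cv2.resize(top[140:190,300:340],(320,400),interpolation=cv2.INTER_CUBIC)
cv2.imwrite("pics/s3.png",np.hstack([a,b]))
```

```text
[-241.00506475    4.11928844   26.27364557] 84.95574788094656 [0.23915291 4.44958083 1.44507744]
```

View pics/s3.png

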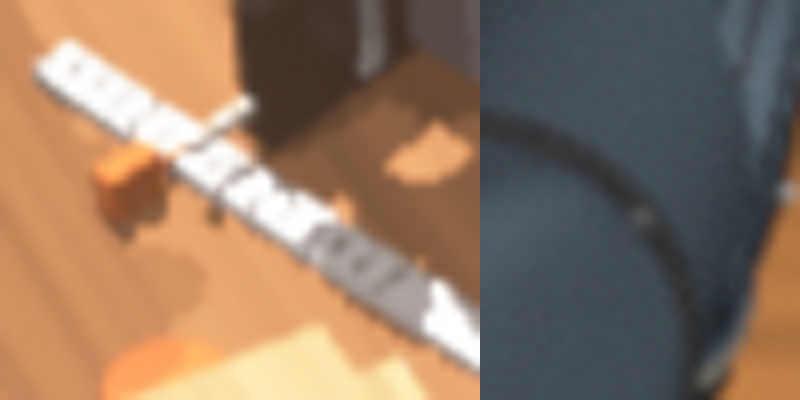

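The left crop shows the pointer tip at about (175,155) and the rider's top at about (128,160). In the top view the arm blocks this area. I'll overlay model outlines to compare the two along the ruler.

Run:
```python
from h import *
i=np.load("scene3.npz")["i"];u0,v0,k=222,276,25
a=cv2.resize(i[v0:v0+20,u0:u0+32],None,fx=k,fy=k,interpolation=cv2.INTER_CUBIC)
def q(p):
    u,v=proj("scene",S2W(*p));return (int((u+.5-u0)*k),int((v+.5-v0)*k))
def box(x,y,c):
    for z in(0,16):
        cv2.polylines(a,[np.array([q((x+s,y+t,z)) for s,t in((-4,-9),(4,-9),(4,9),(-4,9))])],True,c,1)
box(-275,-98,(255,0,0))
for x in(-260,-265,-270): cv2.circle(a,q((x,-85,20)),5,(0,255,0),1);print(x,q((x,-85,20)))
cv2.line(a,q((-330,-82,6)),q((-200,-82,6)),(255,0,255),1)
cv2.line(a,q((-330,-68,6)),q((-200,-68,6)),(255,0,255),1)
cv2.imwrite("pics/s4.png",a)
```

```text
-260 (415, 151)
-265 (377, 126)
-270 (339, 101)
```

View pics/s4.png

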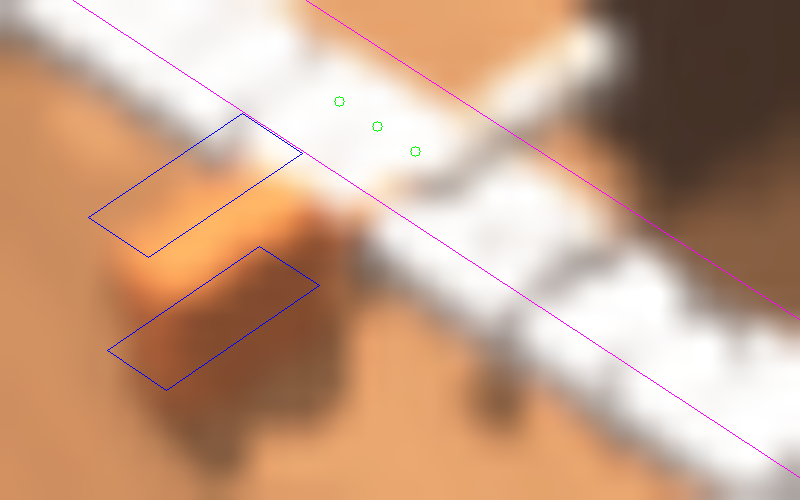

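Run:
```python
from h import *
k=25;out=[]
for f,u0,v0,xs in(("scene1",246,281,(-200,-205,-210)),("scene3",230,274,(-258,-263,-268))):
    i=np.load(f+".npz")["i"]
    a=cv2.resize(i[v0:v0+22,u0:u0+16],None,fx=k,fy=k,interpolation=cv2.INTER_CUBIC)
    for x,c in zip(xs,((255,0,0),(0,160,0),(0,0,255))):
        P2=[]
        for y in(-85,-60):
            u,v=proj("scene",S2W(x,y,20));P2.append((int((u+.5+.64-u0)*k),int((v+.5+1.72-v0)*k)))
        cv2.line(a,*P2,c,1);cv2.circle(a,P2[0],4,c,1);print(x,P2)
    out.append(a)
cv2.imwrite("pics/s5.png",np.hstack(out))
```

```text
-200 [(304, 378), (512, 227)]
-205 [(264, 352), (472, 201)]
-210 [(224, 325), (431, 176)]
-258 [(247, 254), (455, 112)]
-263 [(208, 229), (417, 87)]
-268 [(170, 204), (379, 63)]
```

View pics/s5.png

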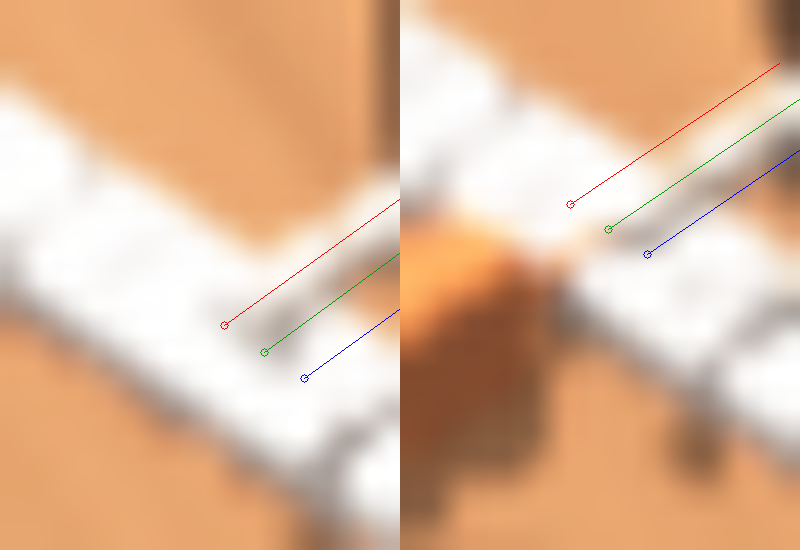

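Left panel (start): the pointer bar reads about −211.5 against a true −205. Right panel (now): it reads about −264. That gives about 52.5 mm of travel so far, in line with the contact geometry. The top view puts the mark at about 67 mm of travel (the scene view, once corrected by the ruler end and foot, gives the same), so 14 mm remain.

Call:
play_rows(series=[[85, -4, 0, 0, 0, 0, 0], [85, -8, 0, 0, 0, 0, 0], [85, -11, 0, 0, 0, 0, 0], [85, -13, 0, 0, 0, 0, 0], [85, -14, 0, 0, 0, 0, 0], [85, -14, 0, 0, 0, 0, 0], [85, -14, 0, 0, 0, 0, 0]])

```text
time: 5.45
tool_pos: [632.7, 2.3, 26.2]
ee_rot: [0.582, 0.813, -0.0, -0.0]
ft_force: [2.2, 4.0, 0.7]
width: 84.7
gripper_force: 1.9
```

Run:
```python
from h import *
k=25;out=[]
o=observe();print(W2S(o['tool_pos']),o['width'],o['ft_force'])
i4,d=get_image("scene");np.savez("scene4.npz",i=i4,d=d)
t,_=get_image("top");np.savez("top4.npz",i=t)
for i,u0,v0,xs in((np.load("scene1.npz")["i"],246,281,(-206,-211)),(i4,222,270,(-273,-278))):
    a=cv2.resize(i[v0:v0+24,u0:u0+16],None,fx=k,fy=k,interpolation=cv2.INTER_CUBIC)
    for x,c in zip(xs,((255,0,0),(0,0,255))):
        P2=[]
        for y in(-85,-60):
            u,v=proj("scene",S2W(x,y,20));P2.append((int((u+.5+.64-u0)*k),int((v+.5+1.72-v0)*k)))
        cv2.line(a,*P2,c,1)
    out.append(a)
cv2.imwrite("pics/s6.png",np.hstack(out))
# foot/pointer shift between start and now vs. travel, by template match on the pointer+ruler-free part
```

```text
[-254.74169826    4.23060403   26.18630431] 84.74895819201804 [2.21741524 3.96243623 0.7317257 ]
```

View pics/s6.png

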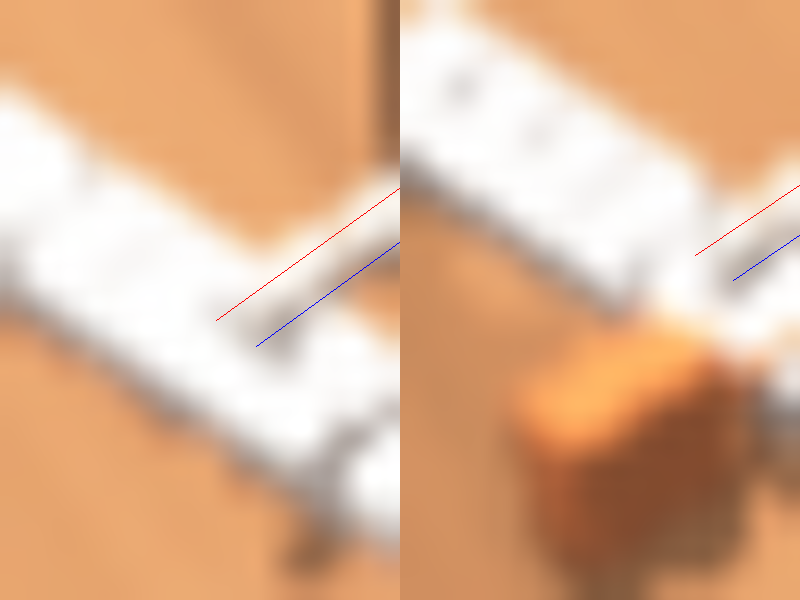

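Compared with the start, the pointer bar has moved about 67 mm and now stands opposite the middle of the rider's top face (right panel: pointer about (795,190), rider top about (630,380)). Now I'll pause, then squeeze.

Call:
play_rows(series=[[85, 0, 0, 0, 0, 0, 0], [85, 0, 0, 0, 0, 0, 0], [85, 0, 0, 0, 0, 0, 0], [85, 0, 0, 0, 0, 0, 0], [85, 0, 0, 0, 0, 0, 0], [85, 0, 0, 0, 0, 0, 0], [85, 0, 0, 0, 0, 0, 0], [85, 0, 0, 0, 0, 0, 0], [85, 0, 0, 0, 0, 0, 0], [85, 0, 0, 0, 0, 0, 0]])

```text
time: 6.55
tool_pos: [632.7, 2.3, 26.2]
ee_rot: [0.582, 0.813, -0.0, -0.0]
ft_force: [1.4, 4.5, -1.1]
width: 84.7
gripper_force: 2.1
```

Call:
play_rows(series=[[70, 0, 0, 0, 0, 0, 0], [60, 0, 0, 0, 0, 0, 0], [50, 0, 0, 0, 0, 0, 0], [45, 0, 0, 0, 0, 0, 0], [40, 0, 0, 0, 0, 0, 0], [35, 0, 0, 0, 0, 0, 0], [30, 0, 0, 0, 0, 0, 0], [25, 0, 0, 0, 0, 0, 0], [20, 0, 0, 0, 0, 0, 0], [15, 0, 0, 0, 0, 0, 0]])

```text
time: 7.55
tool_pos: [637.2, 4.0, 27.3]
ee_rot: [0.581, 0.814, 0.003, 0.003]
ft_force: [13.9, 8.0, -3.1]
width: 24.9
gripper_force: 65.4
```

Call:
play_rows(series=[[15, 0, 0, 0, 0, 0, 0], [15, 0, 0, 0, 0, 0, 0], [15, 0, 0, 0, 0, 0, 0], [15, 0, 0, 0, 0, 0, 0], [15, 0, 0, 0, 0, 0, 0]])

```text
time: 8.05
tool_pos: [637.2, 4.0, 27.3]
ee_rot: [0.581, 0.814, 0.003, 0.003]
ft_force: [12.9, 8.4, -2.5]
width: 24.9
gripper_force: 65.4
```

Run:
```python
from h import *
o=observe();print(W2S(o['tool_pos']),o['width'],o['gripper_force'],o['ft_force'],o['time'])
i,d=get_image("scene");np.savez("scene5.npz",i=i)
j=np.load("scene4.npz")["i"]
a=[cv2.resize(q[235:305,215:282],(400,418),interpolation=cv2.INTER_CUBIC) for q in(j,i)]
cv2.imwrite("pics/s7.png",np.hstack(a))
# pointer motion between scene4 and scene5
A=lambda q:cv2.cvtColor(q,cv2.COLOR_BGR2GRAY)[270:288,232:250].astype(np.float32)
print(cv2.phaseCorrelate(A(j),A(i)),abs(A(j)-A(i)).mean())
```

```text
[-254.57972219   -0.50931478   27.32994523] 24.860534726861886 65.36500386893749 [12.89848435  8.38459287 -2.53688529] 8.05
((0.0655954454132015, 0.10566212354163618), 1.0195906386699205) 3.1851852
```

View pics/s7.png

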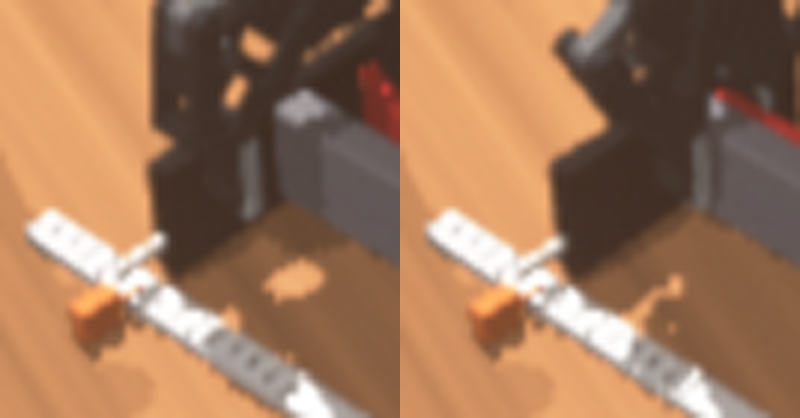

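The right panel shows the red lever shut flat against the grip, with the pointer unmoved at the rider (tip about (520,265)) and the rider still in place. The grip is steady at 65 N, so I'm handing in.

```bash
python3 -c "
from plant import finish_job
print(finish_job())"
```

```text
the job is handed in; nothing more can be done
None
```

The job is handed in, still held: the leg is pulled about 67 mm out to the rider (image estimate, good to 1–2 mm), the lever is pinched shut on the grip at about 65 N, and the rider was not shifted.

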